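# Kit the torch service tray with new parts, leave the spent ones

### The arm

A 7-joint arm with a two-finger parallel gripper is mounted at the origin on the work surface. World frame = base frame: x ahead of the robot, y to its left, z up, the work surface at z = 0. Lengths are in m, angles in rad, forces in N, time in s.
With the tool pointing down it reaches from about 0.425 to 0.875 m from the base axis. Payload 9.9 kg.
Tool frame: the origin (TCP) lies midway between the tips of the shut fingers; the grasp point (between the pads) lies 19 mm behind it (arm.pinch_z is the distance from the TCP to the grasp point, in m); y points along the fingers, x is the direction in which the jaws open and shut, and the axes are right-handed (so a half turn about y gives the same grasp; the last joint's range is limited). The gripper opens to 85 mm and grips with 20 to 120 N. Pads are 22 mm wide; open, the fingers measure 114 mm over their backs; the gripper's body (76 mm by 85 mm) begins 54 mm behind the grasp point. The pads swing forward as they close: fully open they stand 13 mm farther back than shut.
Start: joints at [-1.373, 0.576, 0.025, 1.437, -0.015, 1.129, -0.057], TCP at [0.188, 0.648, 0.231] pointing down, gripper open.
Joint ranges: [-2.76, 2.76], [-0.34, 2.15], [-1.52, 1.57], [0.19, 2.46], [-1.09, 4.23], [0.17, 1.99], [-2.82, 2.82]. Speed limits (rad/s): [2.22, 2.22, 3.01, 3.01, 3.14, 3.14, 3.14].

### API

Orientations are given as a rotation vector (axis times angle).
In Python, from bench import read_state, viewer, job, arm gives the robot as it stands.
- The arm moves only by the tool apply_moves, never from a script. Its argument "steps" is a list that holds one entry, the list of rows, each a list of 5 numbers: the shift along the tool's x, y, z in cm, then the turn about the tool's y in degrees, then the finger opening in cm, from 0 to 8.54. A call has 1 to 5 rows; each row is the pose to reach, as a shift and turn from the pose commanded when the call began, along the tool's axes at that moment; what a row does not reach only later rows make up. A row lasts 1/12 s, in which the tool goes at most 41.7 mm and 7.16 degrees, less where a joint would pass 70% of its speed; a pose out of reach is approached as far as the arm can. A call with a gripper value outside its range is refused whole. The fingers move at their own pace and stop on an object; "grip_force" is the grip in N (left out, the last holds). Time passes only in rows, so rows that repeat a pose let the fingers close. It gives the time, the measured TCP pose, the force and the opening at its end, in the units of the state.
- read_state(): the state, without advancing time (a new reading comes with each control period).
- viewer.capture(name): name is "scene" or "top" or "wrist"; returns a dict with "img" (480x640x3 uint8, blue, green, red), "range_z" (480x640 float32, m along the optical axis (not along the pixel's ray), 0 where there is no reading), "mtx" (3x3 intrinsics, pixels), "rvec" (rotation vector, rad) and "tvec" (3), from world to camera coordinates, as OpenCV has them; the wrist camera has in their place "tool_from_camera" (4x4, takes a point from camera to tool coordinates, whose origin is the TCP and whose axes are the tool frame's). Camera axes: x right, y down, z forward; pixel columns grow to the right and rows downward; lengths in m; the calibration is good to about 2 mm. A picture is of the moment at which its call begins: read the wrist's pose just before it.
- job.sign_off(): hands the job in, once; it reports no verdict.
The state is a dict: "time": time; "qpos": joint angles; "qvel": joint speeds; "joint_torque": joint torques, N m; "ee_pos": TCP position; "ee_rot": TCP orientation; "contact_force": force on the tool from outside, world axes, zero at the start; "ft_torque": the same for the moment, N m; "finger_gap": finger opening in m.
Only numpy, scipy, OpenCV 4.12 (cv2) and the standard library are available. Lean on these libraries where they do the work, as an engineer would, in place of code of your own. Each camera call takes 0.05 s, during which the arm holds its last target. There are 200 camera calls.

### The job

Pack the grey service tray for the welding torch: stand the copper nozzle in the blue pocket, the brass diffuser in the green pocket, the white ceramic insulator in the yellow pocket and the blue hexagonal adapter in the white pocket, each upright and flat on its pocket's floor, inside the pocket's walls. The soot-black spent nozzle and spent diffuser do not belong in the tray: leave them standing where they are.

Things in the scene. Friction and masses are not known exactly. Their poses are not given: they have to be found in the camera images.
- nozzle_center (a point): New gas nozzle: bright copper sleeve standing on its wide end, 58 mm tall, round, 26 mm diameter from its foot up to 42 mm, then tapering to 19 mm at the top; dark bore in the top. Point: on its axis, half-way up (29 mm above its foot). z is up along its axis.
- diffuser_center (a point): New gas diffuser: yellow brass, standing, 54 mm tall, round, 24 mm diameter up to 42 mm, then a 14 mm diameter stem; ring of small dark holes. Point: on its axis, half-way up (27 mm above its foot). z is up along its axis.
- insulator_center (a point): White ceramic insulator, standing, 52 mm tall, round, 30 mm diameter up to 43 mm, then a 22 mm diameter collar. Point: on its axis, half-way up (26 mm above its foot). z is up along its axis.
- adapter_center (a point): Hexagonal neck adapter: blue anodised hexagon 26 mm across flats (30 mm across corners) up to 42 mm, with a 16 mm diameter bare steel spigot on top, standing, 54 mm tall in all. Point: on its axis, half-way up (27 mm above its foot). z is up along its axis; x is square to one pair of flats (the other flats' normals are at 60 and 120 degrees from x).
- spent_nozzle_center (a point): Spent gas nozzle, must stay where it stands: same shape and size as the new nozzle (58 mm tall, 26 mm diameter) but soot black with grey spatter lumps round its top. Point: on its axis, half-way up (29 mm above its foot).
- spent_diffuser_center (a point): Spent gas diffuser, must stay where it stands: same shape and size as the new diffuser (54 mm tall, 24 mm diameter) but soot black with grey spatter lumps on its shoulder. Point: on its axis, half-way up (27 mm above its foot).
- pocket_blue_floor (a point): Blue square pocket, one of four in a fixed grey kit tray (184 mm square, rim 9 mm high, side handles no higher than 9 mm, pockets 84 mm apart in a square of two by two). Inside 56 mm square, 61 mm outside, walls 2.5 mm thick; the rim stands 5.5 mm above its floor. Point: centre of the upper face of its floor (4.5 mm above the table). x and y run along its walls, z is up.
- pocket_green_floor (a point): Green square pocket, one of four in a fixed grey kit tray (184 mm square, rim 9 mm high, side handles no higher than 9 mm, pockets 84 mm apart in a square of two by two). Inside 56 mm square, 61 mm outside, walls 2.5 mm thick; the rim stands 5.5 mm above its floor. Point: centre of the upper face of its floor (4.5 mm above the table). x and y run along its walls, z is up.
- pocket_yellow_floor (a point): Yellow square pocket, one of four in a fixed grey kit tray (184 mm square, rim 9 mm high, side handles no higher than 9 mm, pockets 84 mm apart in a square of two by two). Inside 56 mm square, 61 mm outside, walls 2.5 mm thick; the rim stands 5.5 mm above its floor. Point: centre of the upper face of its floor (4.5 mm above the table). x and y run along its walls, z is up.
- pocket_white_floor (a point): White square pocket, one of four in a fixed grey kit tray (184 mm square, rim 9 mm high, side handles no higher than 9 mm, pockets 84 mm apart in a square of two by two). Inside 56 mm square, 61 mm outside, walls 2.5 mm thick; the rim stands 5.5 mm above its floor. Point: centre of the upper face of its floor (4.5 mm above the table). x and y run along its walls, z is up.
Not all that is in view belongs to the job. Of the things that look like the part that bears insulator_center, the smallest one is meant.

How it is judged:
By the outcome, as a careful person would: the job done as asked, in the order asked, and still so for the second after the job is handed in, with the robot touching nothing.
It also fails if it takes over 99 s, if anything falls off the work surface, if the arm or the gripper's body presses on something with over 40 N, if the wrist force passes 120 N, or if a joint passes its speed limit or range.

## Working session

There is one attempt and no reset: what is moved stays moved. The work goes in short steps, Python scripts to look and compute and a tool call to move; the robot and the scene stay as the last step left them, time stands still between calls to the robot, and variables do not carry over. Pictures are saved under pics/ and viewed, about 12 in all and at most 16, crops included, and the job is handed in when it is done.

Besides the shell and the picture viewer there is one more tool, called after "Call:" as name(argument=value, ...) on one line, values as JSON. apply_moves: Moves the arm, as the interface text tells. Its arguments: {"type":"object","properties":{"steps":{"type":"array"},"grip_force":{"type":"number"}},"required":["steps"]}

```bash
mkdir -p pics; ls
python3 - <<'E'
from bench import read_state, viewer, arm
import cv2
s=read_state(); print(s)
print([a for a in dir(arm) if a[0]!='_'])
for n in("scene","top"):
    c=viewer.capture(n); cv2.imwrite(f"pics/{n}0.png",c["img"]); print(n,c["mtx"],c["rvec"],c["tvec"])
import numpy as np
c=viewer.capture("wrist");print(c["tool_from_camera"])
E
```

```text
pics
{'time': 0.0, 'qpos': array([-1.37281282,  0.576557  ,  0.02485059,  1.43789847, -0.01499705,
        1.12903095, -0.05649536]), 'qvel': array([ 0.00070804,  0.00097525,  0.00166164, -0.00258759, -0.00026746,
       -0.00204188, -0.00074691]), 'joint_torque': array([ 2.91749056e-04, -7.65749145e+01,  2.25035727e+00, -2.85966128e+01,
        1.51741749e-02,  1.25446924e-02,  2.31306933e-05]), 'ee_pos': array([0.18756817, 0.64793643, 0.23042946]), 'ee_rot': array([-1.33054135, -0.99825848,  1.00043098]), 'contact_force': array([-1.25359562, -0.54476696,  0.38446078]), 'ft_torque': array([0.01260539, 0.01040998, 0.00291618]), 'finger_gap': 0.08530220339089367}
['PlanningError', 'pinch_z']
scene [[514.04828802   0.         322.01799329]
 [  0.         514.04828802 243.39001952]
 [  0.           0.           1.        ]] [ 0.88688907  2.39540296 -1.18495939] [ 0.4262307  -0.15970655  1.22912834]
top [[539.57163496   0.         319.57704106]
 [  0.         539.57163496 228.45574551]
 [  0.           0.           1.        ]] [ 2.11669519 -2.13348564  0.1526931 ] [-0.02577857  0.54130789  1.08670199]
[[ 9.99999588e-01  1.68534165e-05  9.07702926e-04  2.42303044e-04]
 [-8.65325680e-04 -2.84753432e-01  9.58600404e-01 -1.42471332e-01]
 [ 2.74627216e-04 -9.58600794e-01 -2.84753301e-01  7.38207724e-02]
 [ 0.00000000e+00  0.00000000e+00  0.00000000e+00  1.00000000e+00]]
```

View pics/top0.png

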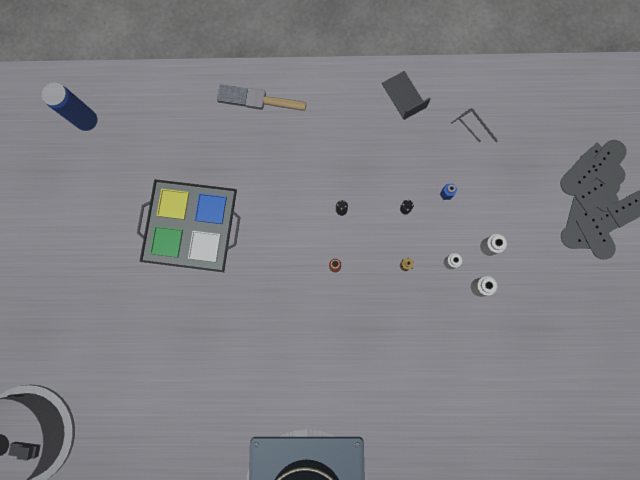

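View pics/scene0.png

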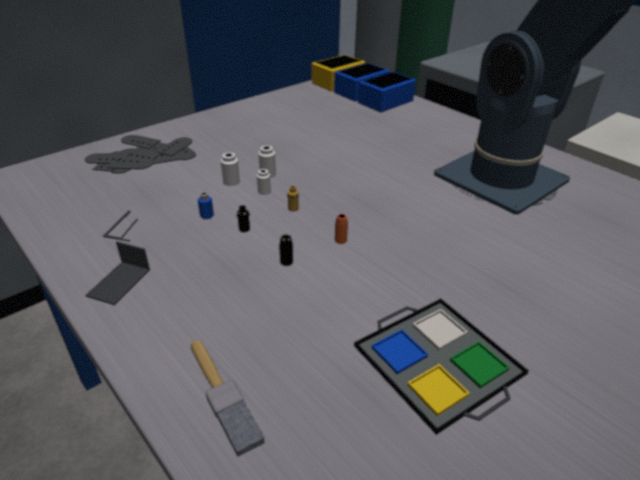

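```bash
cat > h.py <<'E'
import numpy as np, cv2
from scipy.spatial.transform import Rotation as R
from bench import read_state, viewer, arm
def tool():
    s=read_state(); T=np.eye(4); T[:3,:3]=R.from_rotvec(s["ee_rot"]).as_matrix(); T[:3,3]=s["ee_pos"]; return T
def cap(n):
    T=tool(); c=viewer.capture(n)
    if n=="wrist": c["W"]=T@c["tool_from_camera"]
    else:
        E=np.eye(4); E[:3,:3]=cv2.Rodrigues(np.array(c["rvec"]))[0]; E[:3,3]=np.ravel(c["tvec"]); c["W"]=np.linalg.inv(E)
    v,u=np.mgrid[0:480,0:640]; K=c["mtx"]
    d=np.stack([(u-K[0,2])/K[0,0],(v-K[1,2])/K[1,1],np.ones(u.shape)],-1)
    c["ray"]=d@c["W"][:3,:3].T; c["o"]=c["W"][:3,3]
    c["P"]=c["o"]+c["ray"]*c["range_z"][...,None]
    c["hsv"]=cv2.cvtColor(c["img"],cv2.COLOR_BGR2HSV); return c
def cast(c,u,v,z):
    K=c["mtx"]; r=c["W"][:3,:3]@np.array([(u-K[0,2])/K[0,0],(v-K[1,2])/K[1,1],1]); return c["o"]+r*(z-c["o"][2])/r[2]
def blobs(m,amin=30):
    n,l,st,ce=cv2.connectedComponentsWithStats(m.astype(np.uint8)); return [(l==i,st[i,4],ce[i]) for i in range(1,n) if st[i,4]>=amin]
E
python3 - <<'E'
from h import *
np.set_printoptions(precision=4,suppress=True)
T=tool();print(T,arm.pinch_z)
for n in("top","scene"):
    c=cap(n);P=c["P"];z=P[...,2]
    tab=P[(P[...,0]>.3)&(P[...,0]<.7)&(abs(P[...,1])<.5)];print(n,"table z",np.median(tab[:,2]))
    m=(z>.03)&(z<.12)&(P[...,0]>.25)&(P[...,0]<.75)&(P[...,1]>-.55)&(P[...,1]<.45)
    for b,a,ce in blobs(m,15):
        zz=z[b]; h=np.percentile(zz,95); q=P[b][zz>h-.005]
        print(a,ce.round(1),"h",h.round(4),"topmean",q.mean(0),"bbox mid",(q.min(0)+q.max(0))[:2]/2,"w",np.ptp(q,0)[:2],"hsv",np.median(c["hsv"][b],0))
    H,S,V=np.moveaxis(c["hsv"],-1,0); near=(P[...,1]>.1)&(P[...,1]<.5)&(P[...,0]>.3)&(P[...,0]<.75)
    for nm,mm in dict(blue=(abs(H-113)<12)&(S>120),green=(abs(H-65)<18)&(S>100),yellow=(abs(H-27)<8)&(S>120),white=(S<50)&(V>165)).items():
        for b,a,ce in blobs(mm&near,200):
            cn=max(cv2.findContours(b.astype(np.uint8),0,2)[0],key=cv2.contourArea)
            r=cv2.minAreaRect(cn); bp=np.array([cast(c,*p,.0075)[:2] for p in cv2.boxPoints(r)])
            print(nm,a,ce.round(1),bp.mean(0),"z",np.median(z[b]),"sides",[np.linalg.norm(bp[i]-bp[i-1]).round(4) for i in range(4)],"ang",np.degrees(np.arctan2(*(bp[1]-bp[0])[::-1]))%90)
E
```

```text
[[ 0.2781 -0.0003 -0.9606  0.1876]
 [ 0.9606 -0.0013  0.2781  0.648 ]
 [-0.0013 -1.     -0.0001  0.2306]
 [ 0.      0.      0.      1.    ]] 0.0187
top table z 0.002346582803913977
157 [449.3 190.1] h 0.0581 topmean [ 0.6217 -0.3053  0.0566] bbox mid [ 0.6223 -0.3056] w [0.014  0.0162] hsv [111. 149. 145.]
130 [341.4 206.1] h 0.0635 topmean [ 0.5885 -0.0769  0.0611] bbox mid [ 0.588  -0.0763] w [0.0199 0.0188] hsv [120.  12.  43.]
120 [407.  205.5] h 0.0586 topmean [ 0.5893 -0.2147  0.0572] bbox mid [ 0.5892 -0.2146] w [0.0126 0.0131] hsv [120.  14.  40.]
368 [494.7 243.7] h 0.074 topmean [ 0.5046 -0.3917  0.0718] bbox mid [ 0.5042 -0.3916] w [0.0274 0.0285] hsv [ 90.    3.  167.5]
182 [453.8 260.3] h 0.0573 topmean [ 0.4723 -0.3082  0.0552] bbox mid [ 0.4723 -0.308 ] w [0.0189 0.0193] hsv [ 90.    3.  177.5]
122 [334.6 264.7] h 0.0633 topmean [ 0.465  -0.0611  0.0607] bbox mid [ 0.4656 -0.0604] w [0.0186 0.0184] hsv [  9.  108.5 103.5]
120 [406.9 263.7] h 0.0581 topmean [ 0.4658 -0.2105  0.0565] bbox mid [ 0.4659 -0.2106] w [0.0127 0.0122] hsv [ 21.  121.5 145. ]
368 [485.  285.7] h
[... 1321 characters left out ...]
0537 topmean [ 0.5897 -0.211   0.0522] bbox mid [ 0.5897 -0.2129] w [0.0141 0.0171] hsv [60.  26.  24.5]
204 [341.6 222.8] h 0.0582 topmean [ 0.4667 -0.0566  0.0566] bbox mid [ 0.4666 -0.0577] w [0.0186 0.021 ] hsv [  9. 178.  90.]
231 [286.1 243.5] h 0.0585 topmean [ 0.5898 -0.072   0.0571] bbox mid [ 0.5885 -0.0725] w [0.0212 0.0205] hsv [75. 36. 14.]
green 1421 [479.3 363.5] [0.5207 0.3051] z 0.004460218845787733 sides [np.float64(0.0714), np.float64(0.0708), np.float64(0.0763), np.float64(0.0654)] ang 6.422700966232128
white 732 [439.6 329.4] [0.5122 0.2236] z 0.00394231952283558 sides [np.float64(0.0624), np.float64(0.0539), np.float64(0.0657), np.float64(0.0505)] ang 10.949125279774222
```

Call:
apply_moves(steps=[[[-10.8,0,-16.6,35,5],[-10.8,0,-16.6,35,5],[-10.8,0,-16.6,35,5],[-10.8,0,-16.6,35,5],[-10.8,0,-16.6,35,5]]], grip_force=40)

```text
time: 0.67
ee_pos: [0.3197, 0.4952, 0.2315]
ee_rot: [-1.508, -0.524, 0.523]
contact_force: [0.9, 0.1, 0.4]
finger_gap: 0.0503
```

```bash
cat >> h.py <<'E'
def go(wps,T=None):
    """print tool-axes rows between successive waypoints (x,y,z,yaw deg)"""
    if T is None:
        T=tool(); s=read_state(); print("t %.2f F %s gap %.4f"%(s["time"],s["contact_force"].round(1),s["finger_gap"]))
    p=T[:3,3]; yaw=np.degrees(np.arctan2(T[1,0],T[0,0])); print("at",p.round(4),round(yaw,2))
    for w in wps:
        a=np.radians(yaw); d=np.array(w[:3])-p
        l=np.array([d[0]*np.cos(a)+d[1]*np.sin(a),-d[2],-d[0]*np.sin(a)+d[1]*np.cos(a)])
        print(w,"->",(l*100).round(2),"turn",round(yaw-w[3],2),"rows",round(np.linalg.norm(l)/.0417,1),round(abs(yaw-w[3])/7.16,1))
        p=np.array(w[:3]);yaw=w[3]
E
python3 -c "
from h import *
go([(.45,.36,.18,0),(.46,.16,.16,0),(.466,-.04,.14,0)])"
```

```text
t 0.67 F [0.9 0.1 0.4] gap 0.0503
at [0.3197 0.4952 0.2315] 38.34
(0.45, 0.36, 0.18, 0) -> [  1.84   5.15 -18.69] turn 38.34 rows 4.7 5.4
(0.46, 0.16, 0.16, 0) -> [  1.   2. -20.] turn 0 rows 4.8 0.0
(0.466, -0.04, 0.14, 0) -> [  0.6   2.  -20. ] turn 0 rows 4.8 0.0
```

Call:
apply_moves(steps=[[[1.8,5.2,-18.7,35.5,5],[1.8,5.2,-18.7,35.5,5],[1.8,5.2,-18.7,35.5,5],[1.8,5.2,-18.7,35.5,5],[1.8,5.2,-18.7,35.5,5]]])

```text
time: 1.08
ee_pos: [0.4509, 0.3603, 0.1788]
ee_rot: [-1.572, -0.039, 0.038]
contact_force: [-0.0, 1.0, -0.4]
finger_gap: 0.0499
```

Call:
apply_moves(steps=[[[0,2,-20,3,5],[0,2,-20,3,5],[0,2,-20,3,5],[0,2,-20,3,5],[0,2,-20,3,5]]])

```text
time: 1.5
ee_pos: [0.4599, 0.1615, 0.1592]
ee_rot: [-1.571, -0.004, 0.004]
contact_force: [-0.8, 0.3, 0.6]
finger_gap: 0.0502
```

Call:
apply_moves(steps=[[[0.6,0,-15,0,5],[0.6,0,-15,0,5],[0.6,0,-15,0,5],[0.6,0,-15,0,5],[0.6,0,-15,0,5]]])

```text
time: 1.92
ee_pos: [0.467, 0.0084, 0.1598]
ee_rot: [-1.573, 0.001, -0.002]
contact_force: [0.0, 1.0, -0.3]
finger_gap: 0.0502
```

Run:
```python
from h import *
np.set_printoptions(precision=4,suppress=True)
go([(.466,-.059,.075,0),(.466,-.059,.011,0)])
c=cap("wrist");cv2.imwrite("pics/w1.png",c["img"]);P=c["P"];z=P[...,2]
m=(z>.03)&(z<.085)&(P[...,0]>.35)&(P[...,0]<.7)
for b,a,ce in blobs(m,60):
    zz=z[b];h=np.percentile(zz,95);q=P[b][zz>h-.004];print(a,ce.round(),"h",h,"mean",q.mean(0),"mid",(q.min(0)+q.max(0))/2,"w",np.ptp(q,0)[:2])
```

```text
t 1.92 F [ 0.   1.  -0.3] gap 0.0502
at [0.467  0.0084 0.1598] -0.1
(0.466, -0.059, 0.075, 0) -> [-0.09  8.48 -6.74] turn -0.1 rows 2.6 0.0
(0.466, -0.059, 0.011, 0) -> [0.  6.4 0. ] turn 0 rows 1.5 0.0
1493 [315. 327.] h 0.058862688279712146 mean [ 0.4626 -0.0586  0.0578] mid [ 0.4625 -0.0596  0.0573] w [0.02   0.0201]
1647 [495. 346.] h 0.05903599905188741 mean [ 0.5846 -0.0732  0.058 ] mid [ 0.5854 -0.0745  0.0577] w [0.0211 0.0208]
```

View pics/w1.png

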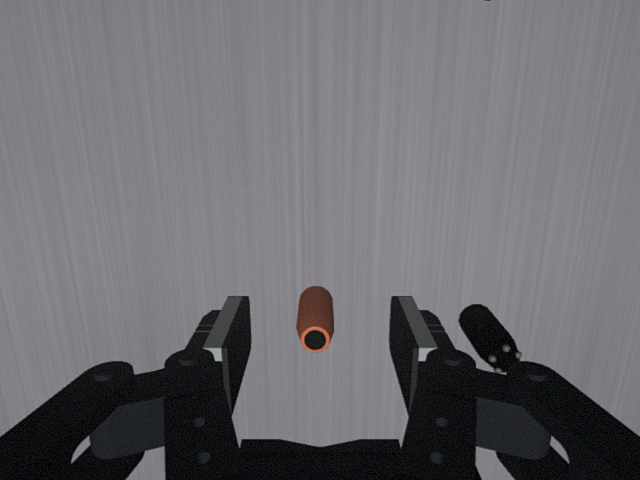

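Call:
apply_moves(steps=[[[-0.3,4,-6.7,0,5],[-0.3,4,-6.7,0,5],[-0.3,14.9,-6.7,0,5],[-0.3,14.9,-6.7,0,5],[-0.3,14.9,-6.7,0,5]]])

```text
time: 2.38
ee_pos: [0.4639, -0.0515, 0.0076]
ee_rot: [-1.57, -0.004, 0.006]
contact_force: [-0.8, 1.1, -0.7]
finger_gap: 0.0499
```

Call:
apply_moves(steps=[[[0,0,0,0,5],[0,0,0,0,2],[0,0,0,0,2],[0,0,0,0,2],[0,0,0,0,2]]], grip_force=40)

```text
time: 2.8
ee_pos: [0.4656, -0.0521, 0.0119]
ee_rot: [-1.571, -0.008, 0.003]
contact_force: [0.6, -0.2, -0.8]
finger_gap: 0.0246
```

```bash
python3 -c "
from h import *
go([(.466,-.059,.1,0),(.52,.09,.1,0),(.595,.2115,.1,0),(.595,.2115,.0165,0)])"
```

```text
t 2.80 F [ 0.6 -0.2 -0.8] gap 0.0246
at [ 0.4656 -0.0521  0.0119] 0.4
(0.466, -0.059, 0.1, 0) -> [ 0.03 -8.81 -0.69] turn 0.4 rows 2.1 0.1
(0.52, 0.09, 0.1, 0) -> [ 5.4 -0.  14.9] turn 0 rows 3.8 0.0
(0.595, 0.2115, 0.1, 0) -> [ 7.5  -0.   12.15] turn 0 rows 3.4 0.0
(0.595, 0.2115, 0.0165, 0) -> [0.   8.35 0.  ] turn 0 rows 2.0 0.0
```

Call:
apply_moves(steps=[[[0,-9,0,0,2],[0,-9,0,0,2],[0,-9,0,0,2],[3,-9,5,0,2],[3,-9,5,0,2]]])

```text
time: 3.22
ee_pos: [0.4971, 0.001, 0.1028]
ee_rot: [-1.569, -0.01, 0.001]
contact_force: [2.0, 1.7, -2.1]
finger_gap: 0.0251
```

Run:
```python
from h import *
go([(.595,.2115,.1,0),(.595,.2115,.0175,0)])
c=cap("wrist");cv2.imwrite("pics/w2.png",c["img"])
```

```text
t 3.22 F [ 2.   1.7 -2.1] gap 0.0251
at [0.4971 0.001  0.1028] 0.41
(0.595, 0.2115, 0.1, 0) -> [ 9.94  0.28 20.98] turn 0.41 rows 5.6 0.1
(0.595, 0.2115, 0.0175, 0) -> [0.   8.25 0.  ] turn 0 rows 2.0 0.0
```

View pics/w2.png

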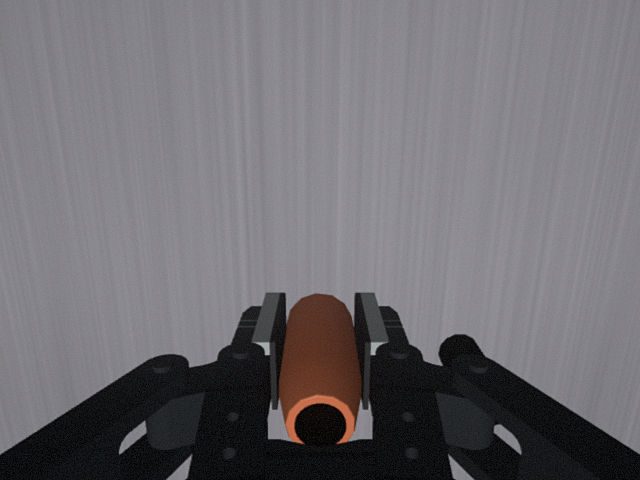

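Call:
apply_moves(steps=[[[5,0,16,0,2],[5,0,16,0,2],[5,0,16,0,2],[5,0,16,0,2],[5,0,16,0,2]]])

```text
time: 3.68
ee_pos: [0.5447, 0.1687, 0.1009]
ee_rot: [-1.565, -0.016, 0.011]
contact_force: [0.7, 0.4, -1.0]
finger_gap: 0.0248
```

Call:
apply_moves(steps=[[[4.9,0,5.4,0,2],[4.9,0,5.4,0,2],[4.9,4,5.4,0,2],[4.9,4,5.4,0,2],[4.9,4,5.4,0,2]]])

```text
time: 4.1
ee_pos: [0.5903, 0.2118, 0.0597]
ee_rot: [-1.572, -0.003, 0.008]
contact_force: [-0.1, -0.9, -0.9]
finger_gap: 0.025
```

Run:
```python
from h import *
np.set_printoptions(precision=4,suppress=True)
go([(.595,.216,.0175,0)])
c=cap("wrist");P=c["P"];cv2.imwrite("pics/w3.png",c["img"])
H,S,V=np.moveaxis(c["hsv"],-1,0)
# held part
m=(abs(H.astype(int)-9)<6)&(S>90)
for b,a,ce in blobs(m,300): q=P[b];print("part",a,ce,q.min(0),q.max(0),np.median(q,0))
```

```text
t 4.10 F [-0.1 -0.9 -0.9] gap 0.0250
at [0.5903 0.2118 0.0597] 0.38
(0.595, 0.216, 0.0175, 0) -> [0.48 4.22 0.42] turn 0.38 rows 1.0 0.1
part 7957 [318.9241 368.1661] [ 0.5766  0.1026 -0.0005] [0.6053 0.2851 0.202 ] [0.5888 0.2129 0.0936]
```

View pics/w3.png

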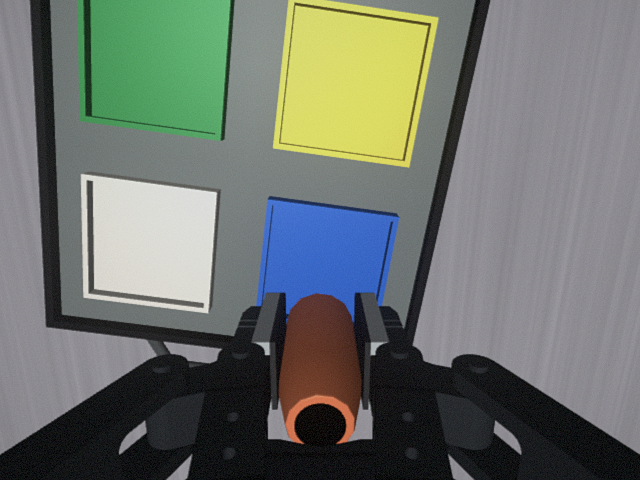

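Run:
```python
from h import *
np.set_printoptions(precision=4,suppress=True)
c=cap("wrist");P=c["P"];H,S,V=np.moveaxis(c["hsv"].astype(int),-1,0)
for nm,mm in dict(blue=(abs(H-113)<12)&(S>120),yellow=(abs(H-27)<8)&(S>90),white=(S<30)&(V>190)).items():
    b,a,ce=max(blobs(mm,2000),key=lambda t:t[1]); cn=max(cv2.findContours(b.astype(np.uint8),0,2)[0],key=cv2.contourArea)
    w=np.array([cast(c,*p,.009)[:2] for p in cn[:,0]],np.float32); r=cv2.minAreaRect(w*1000); print(nm,a,r,"z",np.median(P[b][:,2]))
```

```text
blue 12414 ((591.0077514648438, 211.7098388671875), (62.8289909362793, 61.24375534057617), 82.5482406616211) z 0.00450858525559919
yellow 21807 ((601.951416015625, 294.55908203125), (61.283992767333984, 61.326255798339844), 82.51058197021484) z 0.004588449586816479
white 14409 ((507.30908203125, 221.9730682373047), (60.99301528930664, 61.02793502807617), 82.51129913330078) z 0.004464800714907041
```

Call:
apply_moves(steps=[[[0.3,0,0.6,0,2],[0.3,2.2,0.6,0,2],[0.3,4.2,0.6,0,2],[0.3,4.2,0.6,0,2],[0.3,4.2,0.6,0,2]]])

```text
time: 4.62
ee_pos: [0.5949, 0.2182, 0.0191]
ee_rot: [-1.571, -0.004, 0.005]
contact_force: [0.2, 0.1, -1.0]
finger_gap: 0.0248
```

```bash
python3 -c "
from h import *
go([(.595,.218,.0175,0)])"
```

```text
t 4.62 F [ 0.2  0.1 -1. ] gap 0.0248
at [0.5949 0.2182 0.0191] 0.33
(0.595, 0.218, 0.0175, 0) -> [ 0.01  0.16 -0.02] turn 0.33 rows 0.0 0.0
```

Call:
apply_moves(steps=[[[0,0.2,0,0,2],[0,0.2,0,0,2],[0,0.2,0,0,5],[0,0.2,0,0,5],[0,0.2,0,0,5]]])

```text
time: 5.03
ee_pos: [0.5952, 0.2184, 0.017]
ee_rot: [-1.57, -0.006, 0.004]
contact_force: [0.1, 0.3, 0.8]
finger_gap: 0.0496
```

Call:
apply_moves(steps=[[[0,-4,0,0,5],[0,-8,0,0,5],[0,-11,0,0,5],[-3,-11,-7,0,5],[-3,-11,-7,0,5]]])

```text
time: 5.45
ee_pos: [0.5663, 0.1486, 0.1285]
ee_rot: [-1.569, -0.011, 0.004]
contact_force: [-0.9, -1.4, 0.1]
finger_gap: 0.0498
```

Call:
apply_moves(steps=[[[-6,0,-18,0,5],[-6,0,-18,0,5],[-6,0,-18,0,5],[-6,0,-18,0,5],[-6,0,-18,0,5]]])

```text
time: 5.87
ee_pos: [0.5045, -0.037, 0.127]
ee_rot: [-1.572, -0.002, 0.001]
contact_force: [1.2, -0.9, 0.1]
finger_gap: 0.0495
```

Call:
apply_moves(steps=[[[-3.8,0,-15.7,0,5],[-3.8,0,-15.7,0,5],[-3.8,0,-15.7,0,5],[-3.8,0,-15.7,0,5],[-3.8,0,-15.7,0,5]]])

```text
time: 6.28
ee_pos: [0.4668, -0.1981, 0.1273]
ee_rot: [-1.575, 0.003, -0.004]
contact_force: [-0.3, -0.7, 0.6]
finger_gap: 0.05
```

Run:
```python
from h import *
np.set_printoptions(precision=4,suppress=True)
go([(.466,-.2095,.011,0)])
c=cap("wrist");cv2.imwrite("pics/w4.png",c["img"]);P=c["P"];z=P[...,2]
m=(z>.03)&(z<.085)&(P[...,0]>.35)&(P[...,0]<.7)
for b,a,ce in blobs(m,60):
    zz=z[b];h=np.percentile(zz,95);q=P[b][zz>h-.004];print(a,ce.round(),"h",h,"mid",(q.min(0)+q.max(0))/2,"w",np.ptp(q,0)[:2])
c=cap("top");cv2.imwrite("pics/t4.png",np.hstack([cv2.resize(c["img"][160:290,120:270],None,fx=2,fy=2),cv2.resize(c["img"][160:290,300:520],None,fx=2,fy=2)]))
```

```text
t 6.28 F [-0.3 -0.7  0.6] gap 0.0500
at [ 0.4668 -0.1981  0.1273] -0.25
(0.466, -0.2095, 0.011, 0) -> [-0.07 11.63 -1.14] turn -0.25 rows 2.8 0.0
1745 [566.  12.] h 0.059037805003835625 mid [ 0.586  -0.0824  0.0578] w [0.0197 0.0066]
1560 [316. 262.] h 0.05466724762648516 mid [ 0.4633 -0.2103  0.0536] w [0.0135 0.0144]
1876 [530. 269.] h 0.05454644838919945 mid [ 0.5864 -0.2141  0.0535] w [0.0144 0.0142]
78 [576. 386.] h 0.0414045252319961 mid [ 0.6287 -0.2949  0.0403] w [0.0079 0.0046]
2153 [327. 407.] h 0.05265247072743752 mid [ 0.4697 -0.307   0.0515] w [0.0208 0.022 ]
```

View pics/t4.png

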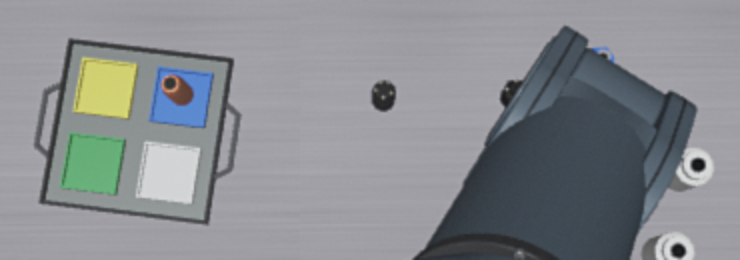

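Call:
apply_moves(steps=[[[0,2,-1.5,0,5],[0,6,-1.5,0,5],[0,11.6,-1.5,0,5],[0,11.6,-1.5,0,5],[0,11.6,-1.5,0,5]]])

```text
time: 6.8
ee_pos: [0.468, -0.2019, 0.0071]
ee_rot: [-1.568, -0.002, 0.011]
contact_force: [-0.9, -0.5, -0.2]
finger_gap: 0.0498
```

```bash
python3 -c "
from h import *
go([(.466,-.2095,.011,0)])"
```

```text
t 6.80 F [-0.9 -0.5 -0.2] gap 0.0498
at [ 0.468  -0.2019  0.0071] 0.48
(0.466, -0.2095, 0.011, 0) -> [-0.21 -0.39 -0.76] turn 0.48 rows 0.2 0.1
```

Call:
apply_moves(steps=[[[-0.1,0,-0.6,0,5],[-0.1,0,-0.6,0,5],[-0.1,0,-0.6,0,5],[-0.1,0,-0.6,0,2],[-0.1,0,-0.6,0,2]]])

```text
time: 7.22
ee_pos: [0.4691, -0.2104, 0.0114]
ee_rot: [-1.571, -0.006, 0.004]
contact_force: [-2.5, -1.0, 0.8]
finger_gap: 0.0267
```

Call:
apply_moves(steps=[[[0,0,0,0,2],[0,0,0,0,2],[0,0,0,0,2],[0,-4,0,0,2],[0,-8,0,0,2]]])

```text
time: 7.63
ee_pos: [0.4669, -0.2098, 0.09]
ee_rot: [-1.569, -0.001, 0.008]
contact_force: [-0.1, -0.4, -1.6]
finger_gap: 0.0226
```

Run:
```python
from h import *
go([(.466,-.2,.1,0),(.488,-.01,.1,0),(.508,.18,.1,0),(.522,.308,.1,0),(.522,.308,.017,0)])
c=cap("wrist");P=c["P"]; H,S,V=np.moveaxis(c["hsv"].astype(int),-1,0); T=tool()
m=(abs(H-21)<5)&(S>90)
for b,a,ce in blobs(m,300): q=(P[b]-T[:3,3])@T[:3,:3];print("part in tool",a,ce,np.percentile(q,[5,50,95],axis=0).round(4))
```

```text
t 7.63 F [-0.1 -0.4 -1.6] gap 0.0226
at [ 0.4669 -0.2098  0.09  ] 0.34
(0.466, -0.2, 0.1, 0) -> [-0.09 -1.    0.98] turn 0.34 rows 0.3 0.0
(0.488, -0.01, 0.1, 0) -> [ 2.2 -0.  19. ] turn 0 rows 4.6 0.0
(0.508, 0.18, 0.1, 0) -> [ 2. -0. 19.] turn 0 rows 4.6 0.0
(0.522, 0.308, 0.1, 0) -> [ 1.4 -0.  12.8] turn 0 rows 3.1 0.0
(0.522, 0.308, 0.017, 0) -> [0.  8.3 0. ] turn 0 rows 2.0 0.0
part in tool 7545 [319.33850232 341.40636183] [[-0.0141 -0.0351 -0.002 ]
 [-0.0043 -0.0232  0.009 ]
 [ 0.0053  0.0114  0.0141]]
```

Call:
apply_moves(steps=[[[2,-2,19,0,2],[2,-2,19,0,2],[2,-2,19,0,2],[2,-2,19,0,2],[2,-2,19,0,2]]])

```text
time: 8.1
ee_pos: [0.4874, -0.0155, 0.1109]
ee_rot: [-1.569, -0.008, 0.007]
contact_force: [-0.2, 0.3, -1.3]
finger_gap: 0.0231
```

Call:
apply_moves(steps=[[[2,0,19,0,2],[2,0,19,0,2],[2,0,19,0,2],[2,0,19,0,2],[2,0,19,0,2]]])

```text
time: 8.52
ee_pos: [0.5058, 0.1756, 0.1105]
ee_rot: [-1.568, -0.009, 0.008]
contact_force: [0.8, 0.9, -0.5]
finger_gap: 0.0227
```

Call:
apply_moves(steps=[[[1.4,0,13.4,0,2],[1.4,0,13.4,0,2],[1.4,0,13.4,0,2],[1.4,3,13.4,0,2],[1.4,3,13.4,0,2]]])

```text
time: 8.93
ee_pos: [0.5164, 0.309, 0.0766]
ee_rot: [-1.57, -0.008, 0.014]
contact_force: [-1.6, -1.4, -1.8]
finger_gap: 0.0228
```

```bash
python3 -c "
from h import *
go([(.521,.305,.019,0)])"
```

```text
t 8.93 F [-1.6 -1.4 -1.8] gap 0.0228
at [0.5164 0.309  0.0766] 0.78
(0.521, 0.305, 0.019, 0) -> [ 0.45  5.76 -0.41] turn 0.78 rows 1.4 0.1
```

Call:
apply_moves(steps=[[[0.4,2,-0.3,0,2],[0.4,4,-0.3,0,2],[0.4,6,-0.3,0,2],[0.4,6,-0.3,0,2],[0.4,6,-0.3,0,2]]])

```text
time: 9.35
ee_pos: [0.5229, 0.3, 0.0204]
ee_rot: [-1.572, -0.003, 0.005]
contact_force: [0.8, 0.2, -0.2]
finger_gap: 0.0226
```

```bash
python3 -c "
from h import *
go([(.521,.305,.0165,0)])"
```

```text
t 9.35 F [ 0.8  0.2 -0.2] gap 0.0226
at [0.5229 0.3    0.0204] 0.3
(0.521, 0.305, 0.0165, 0) -> [-0.19  0.39  0.5 ] turn 0.3 rows 0.2 0.0
```

Call:
apply_moves(steps=[[[-0.1,0.1,0.4,0,2],[-0.1,0.35,0.4,0,2],[-0.1,0.35,0.4,0,2],[-0.1,0.35,0.4,0,5],[-0.1,0.35,0.4,0,5]]])

```text
time: 9.77
ee_pos: [0.5226, 0.3051, 0.0174]
ee_rot: [-1.57, -0.006, 0.004]
contact_force: [-0.2, 0.3, 0.0]
finger_gap: 0.0461
```

Call:
apply_moves(steps=[[[0,0,0,0,5],[0,-4,0,0,5],[0,-8,0,0,5],[0,-11.5,0,0,5],[0,-11.5,-4,0,5]]])

```text
time: 10.18
ee_pos: [0.5251, 0.2743, 0.1378]
ee_rot: [-1.561, -0.019, 0.006]
contact_force: [1.6, 0.4, -1.3]
finger_gap: 0.0499
```

Call:
apply_moves(steps=[[[-2,0,-19.5,0,5],[-2,0,-19.5,0,5],[-2,0,-19.5,0,5],[-2,0,-19.5,0,5],[-2,0,-19.5,0,5]]])

```text
time: 10.6
ee_pos: [0.503, 0.0658, 0.1323]
ee_rot: [-1.572, -0.003, 0.002]
contact_force: [-0.4, -0.7, 1.0]
finger_gap: 0.0502
```

Call:
apply_moves(steps=[[[-2,0,-19.5,0,5],[-2,0,-19.5,0,5],[-2,0,-19.5,0,5],[-2,0,-19.5,0,5],[-2,0,-19.5,0,5]]])

```text
time: 11.02
ee_pos: [0.4841, -0.1295, 0.1324]
ee_rot: [-1.572, -0.003, 0.002]
contact_force: [0.4, 0.6, -1.0]
finger_gap: 0.0502
```

Call:
apply_moves(steps=[[[-1,0,-17,0,5],[-1,0,-17,0,5],[-1,0,-17,0,5],[-1,0,-17,0,5],[-1,0,-17,0,5]]])

```text
time: 11.43
ee_pos: [0.4738, -0.3049, 0.1328]
ee_rot: [-1.577, 0.002, -0.003]
contact_force: [-0.1, -0.8, 1.1]
finger_gap: 0.0501
```

Run:
```python
from h import *
np.set_printoptions(precision=4,suppress=True)
go([(.4725,-.306,.0105,0)])
c=cap("wrist");cv2.imwrite("pics/w5.png",c["img"]);P=c["P"];z=P[...,2]
m=(z>.03)&(z<.085)&(P[...,0]>.35)&(P[...,0]<.7)
for b,a,ce in blobs(m,60):
    zz=z[b];h=np.percentile(zz,95);q=P[b][zz>h-.004];print(a,ce.round(),"h",h,"mid",(q.min(0)+q.max(0))/2,"w",np.ptp(q,0)[:2])
c=cap("top");cv2.imwrite("pics/t5.png",np.hstack([cv2.resize(c["img"][160:290,120:270],None,fx=2,fy=2),cv2.resize(c["img"][160:290,300:520],None,fx=2,fy=2)]))
```

```text
t 11.43 F [-0.1 -0.8  1.1] gap 0.0501
at [ 0.4738 -0.3049  0.1328] -0.18
(0.4725, -0.306, 0.0105, 0) -> [-0.13 12.23 -0.11] turn -0.18 rows 2.9 0.0
2383 [540.  71.] h 0.054784809508448745 mid [ 0.5868 -0.2141  0.0534] w [0.0151 0.0138]
2414 [575. 239.] h 0.05460207461396 mid [ 0.6191 -0.3046  0.0535] w [0.0171 0.0164]
2256 [315. 243.] h 0.05285586809565884 mid [ 0.4698 -0.3072  0.0518] w [0.0216 0.022 ]
71 [216. 307.] h 0.03790149851250561 mid [ 0.4079 -0.35    0.0369] w [0.01  0.005]
554 [254. 341.] h 0.0584620089754041 mid [ 0.4317 -0.3698  0.0572] w [0.0087 0.0263]
4349 [368. 379.] h 0.06946637600785201 mid [ 0.5028 -0.3913  0.0683] w [0.0287 0.0296]
```

View pics/w5.png

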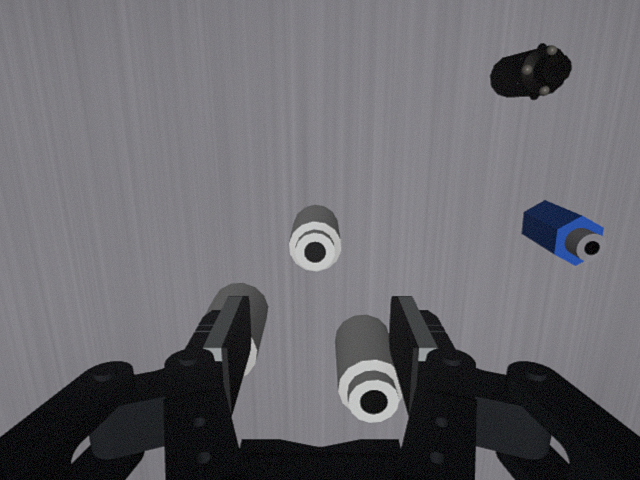

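View pics/t5.png

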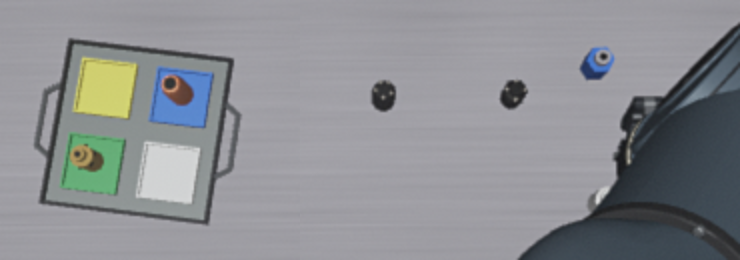

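Call:
apply_moves(steps=[[[-0.1,3,0,0,5],[-0.1,7,0,0,5],[-0.1,12,0,0,5],[-0.1,12,0,0,5],[-0.1,12,0,0,5]]])

```text
time: 11.95
ee_pos: [0.4737, -0.293, 0.0098]
ee_rot: [-1.567, -0.002, 0.01]
contact_force: [-0.6, 0.0, 0.7]
finger_gap: 0.0499
```

```bash
python3 -c "
from h import *
go([(.472,-.305,.012,0)])"
```

```text
t 11.95 F [-0.6  0.   0.7] gap 0.0499
at [ 0.4737 -0.293   0.0098] 0.44
(0.472, -0.305, 0.012, 0) -> [-0.18 -0.22 -1.2 ] turn 0.44 rows 0.3 0.1
```

Call:
apply_moves(steps=[[[-0.1,0,-1,0,5],[-0.1,0,-1,0,5],[-0.1,0,-1,0,5],[-0.1,0,-1,0,2.5],[-0.1,0,-1,0,2.5]]])

```text
time: 12.37
ee_pos: [0.4747, -0.3057, 0.0133]
ee_rot: [-1.572, -0.006, 0.003]
contact_force: [-3.3, 2.1, 17.8]
finger_gap: 0.0289
```

Call:
apply_moves(steps=[[[0,0,0,0,2.5],[0,0,0,0,2.5],[0,0,0,0,2.5],[0,-4,0,0,2.5],[0,-8,0,0,2.5]]])

```text
time: 12.78
ee_pos: [0.4727, -0.3044, 0.0916]
ee_rot: [-1.569, -0.002, 0.008]
contact_force: [0.7, -0.0, -0.4]
finger_gap: 0.0291
```

Run:
```python
from h import *
go([(.605,.294,.11,0)])
c=cap("wrist");cv2.imwrite("pics/w6.png",c["img"])
```

```text
t 12.78 F [ 0.7 -0.  -0.4] gap 0.0291
at [ 0.4727 -0.3044  0.0916] 0.35
(0.605, 0.294, 0.11, 0) -> [13.59 -1.84 59.76] turn 0.35 rows 14.7 0.0
```

View pics/w6.png

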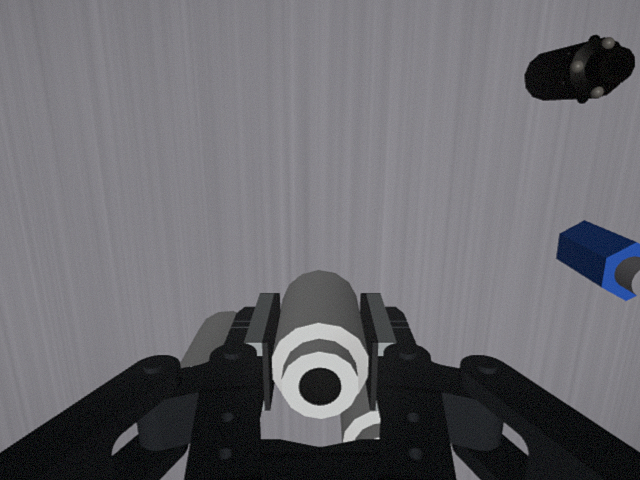

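Call:
apply_moves(steps=[[[3,-3.5,18,0,2.5],[3,-3.5,18,0,2.5],[3,-3.5,18,0,2.5],[3,-3.5,18,0,2.5],[3,-3.5,18,0,2.5]]])

```text
time: 13.25
ee_pos: [0.5039, -0.1193, 0.1278]
ee_rot: [-1.568, -0.01, 0.008]
contact_force: [0.9, -0.2, -1.5]
finger_gap: 0.029
```

Call:
apply_moves(steps=[[[4,0,19.5,0,2.5],[4,0,19.5,0,2.5],[4,0,19.5,0,2.5],[4,0,19.5,0,2.5],[4,0,19.5,0,2.5]]])

```text
time: 13.67
ee_pos: [0.5419, 0.0743, 0.1273]
ee_rot: [-1.569, -0.008, 0.006]
contact_force: [1.6, -0.3, -1.1]
finger_gap: 0.0288
```

Call:
apply_moves(steps=[[[5,0,18,0,2.5],[5,0,18,0,2.5],[5,0,18,0,2.5],[5,0,18,0,2.5],[5,0,18,0,2.5]]])

```text
time: 14.08
ee_pos: [0.5904, 0.2577, 0.1269]
ee_rot: [-1.567, -0.01, 0.009]
contact_force: [-0.3, 1.2, -1.7]
finger_gap: 0.029
```

```bash
python3 -c "
from h import *
go([(.605,.295,.021,0)])"
```

```text
t 14.08 F [-0.3  1.2 -1.7] gap 0.0290
at [0.5904 0.2577 0.1269] 0.7
(0.605, 0.295, 0.021, 0) -> [ 1.5  10.59  3.72] turn 0.7 rows 2.7 0.1
```

Call:
apply_moves(steps=[[[1.4,0,3.8,0,2.5],[1.4,2,3.8,0,2.5],[1.4,5,3.8,0,2.5],[1.4,8,3.8,0,2.5],[1.4,10.1,3.8,0,2.5]]])

```text
time: 14.5
ee_pos: [0.6031, 0.2888, 0.0238]
ee_rot: [-1.571, -0.004, 0.007]
contact_force: [-1.0, 0.3, -0.0]
finger_gap: 0.0289
```

Run:
```python
from h import *
go([(.605,.295,.018,0)])
```

```text
t 14.50 F [-1.   0.3 -0. ] gap 0.0289
at [0.6031 0.2888 0.0238] 0.41
(0.605, 0.295, 0.018, 0) -> [0.19 0.58 0.62] turn 0.41 rows 0.2 0.1
```

Call:
apply_moves(steps=[[[0.1,0,0.5,0,2.5],[0.1,0.2,0.5,0,2.5],[0.1,0.5,0.5,0,2.5],[0.1,0.5,0.5,0,2.5],[0.1,0.5,0.5,0,2.5]]])

```text
time: 14.92
ee_pos: [0.6061, 0.2937, 0.0223]
ee_rot: [-1.57, -0.006, 0.003]
contact_force: [0.2, 0.1, -1.0]
finger_gap: 0.0291
```

Call:
apply_moves(steps=[[[0,0.2,0,0,2.5],[0,0.4,0,0,2.5],[0,0.4,0,0,2.5],[0,0.4,0,0,2.5],[0,0.4,0,0,2.5]]])

```text
time: 15.33
ee_pos: [0.6059, 0.2936, 0.018]
ee_rot: [-1.57, -0.006, 0.004]
contact_force: [-2.0, -0.1, 7.7]
finger_gap: 0.0287
```

Call:
apply_moves(steps=[[[0,0,0,0,5],[0,0,0,0,5],[0,0,0,0,5],[0,0,0,0,5],[0,-4,0,0,5]]])

```text
time: 15.75
ee_pos: [0.6009, 0.2922, 0.0501]
ee_rot: [-1.576, 0.003, 0.014]
contact_force: [-0.6, 0.3, -0.3]
finger_gap: 0.0503
```

Call:
apply_moves(steps=[[[0,-4,0,0,5],[0,-7.5,0,0,5],[0,-7.5,-4,0,5],[0,-7.5,-8,0,5],[0,-7.5,-10,0,5]]])

```text
time: 16.17
ee_pos: [0.6063, 0.188, 0.133]
ee_rot: [-1.573, -0.004, 0.001]
contact_force: [0.6, -0.4, 0.2]
finger_gap: 0.05
```

Call:
apply_moves(steps=[[[0.6,0,-19,0,5],[0.6,0,-19,0,5],[0.6,0,-19,0,5],[0.6,0,-19,0,5],[0.6,0,-19,0,5]]])

```text
time: 16.58
ee_pos: [0.6127, -0.0027, 0.1323]
ee_rot: [-1.573, -0.001, 0.001]
contact_force: [-0.2, -1.7, -0.6]
finger_gap: 0.05
```

Call:
apply_moves(steps=[[[0.6,0,-19,0,5],[0.6,0,-19,0,5],[0.6,0,-19,0,5],[0.6,0,-19,0,5],[0.6,0,-19,0,5]]])

```text
time: 17.0
ee_pos: [0.6193, -0.1928, 0.1322]
ee_rot: [-1.574, -0.001, 0.001]
contact_force: [0.5, -0.4, -0.3]
finger_gap: 0.0499
```

Call:
apply_moves(steps=[[[0.6,0,-12,0,5],[0.6,0,-12,0,5],[0.6,0,-12,0,5],[0.6,0,-12,0,5],[0.6,0,-12,0,5]]])

```text
time: 17.42
ee_pos: [0.6257, -0.3102, 0.1315]
ee_rot: [-1.572, -0.0, 0.001]
contact_force: [-0.3, 1.4, -0.6]
finger_gap: 0.0496
```

Run:
```python
from h import *
np.set_printoptions(precision=4,suppress=True)
go([(.622,-.304,.0115,0)])
c=cap("wrist");P=c["P"];z=P[...,2]; H,S,V=np.moveaxis(c["hsv"].astype(int),-1,0)
cv2.imwrite("pics/w7.png",c["img"])
m=(abs(H-112)<12)&(S>90); print(np.percentile(V[m],[10,50,90]))
b=m&(z>.0395)&(z<.0445); b=max(blobs(b,50),key=lambda t:t[1])[0]
cn=np.vstack(cv2.findContours(b.astype(np.uint8),0,2)[0])
w=np.array([cast(c,*p,.042)[:2] for p in cn[:,0]],np.float32)
h=cv2.convexHull((w*1000))[:,0]; print("centre",(h.min(0)+h.max(0))/2)
# width of hull by direction: flats' normals are minima of width
a=np.arange(0,60,1); f=[]
for t in a:
    f.append(sum(np.ptp(h@[np.cos(np.radians(t+k)),np.sin(np.radians(t+k))]) for k in(0,60,120))/3)
f=np.array(f); print("flat normal",a[f.argmin()],f.min(),"corner",a[f.argmax()],f.max())
c=cap("top");cv2.imwrite("pics/t7.png",np.hstack([cv2.resize(c["img"][160:290,120:270],None,fx=2,fy=2),cv2.resize(c["img"][160:290,300:520],None,fx=2,fy=2)]))
```

```text
t 17.42 F [-0.3  1.4 -0.6] gap 0.0496
at [ 0.6257 -0.3102  0.1315] 0.07
(0.622, -0.304, 0.0115, 0) -> [-0.37 12.    0.62] turn 0.07 rows 2.9 0.0
[  7.  17. 180.]
centre [ 619.6403 -304.0312]
flat normal 2 26.28351808981066 corner 32 29.625073188362347
```

View pics/t7.png

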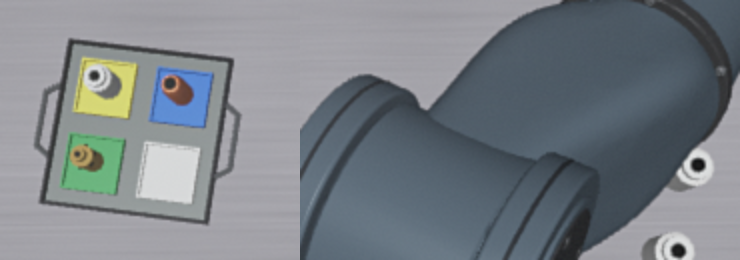

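View pics/w7.png

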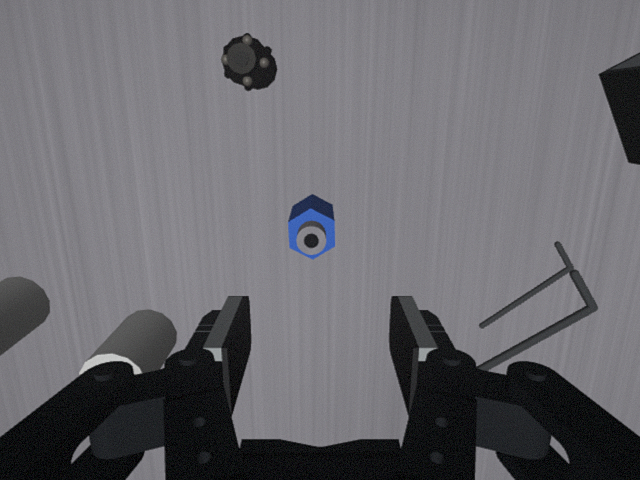

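Call:
apply_moves(steps=[[[-0.3,3,0,-2,5],[-0.3,7,0,-2,5],[-0.3,11.7,0,-2,5],[-0.3,11.7,0,-2,5],[-0.3,11.7,0,-2,5]]])

```text
time: 17.93
ee_pos: [0.6228, -0.3038, 0.0124]
ee_rot: [-1.567, -0.03, 0.038]
contact_force: [0.6, 0.9, 0.5]
finger_gap: 0.0502
```

```bash
python3 -c "
from h import *
go([(.622,-.304,.0115,2)])"
```

```text
t 17.93 F [0.6 0.9 0.5] gap 0.0502
at [ 0.6228 -0.3038  0.0124] 2.46
(0.622, -0.304, 0.0115, 2) -> [-0.09  0.09 -0.02] turn 0.46 rows 0.0 0.1
```

Call:
apply_moves(steps=[[[0,0,0,0,5],[0,0,0,0,2],[0,0,0,0,2],[0,0,0,0,2],[0,0,0,0,2]]])

```text
time: 18.35
ee_pos: [0.6254, -0.3072, 0.0177]
ee_rot: [-1.572, -0.035, 0.03]
contact_force: [-0.8, 0.5, 5.8]
finger_gap: 0.0254
```

Call:
apply_moves(steps=[[[0,0,0,0,2],[0,-4,0,0,2],[0,-8,0,0,2],[0,-11.5,0,0,2],[0,-11.5,0,0,2]]])

```text
time: 18.77
ee_pos: [0.6276, -0.3093, 0.1395]
ee_rot: [-1.577, -0.041, 0.022]
contact_force: [1.4, -1.0, -0.7]
finger_gap: 0.0251
```

Run:
```python
from h import *
go([(.582,-.12,.125,2),(.545,.06,.125,2),(.511,.223,.125,2),(.511,.223,.02,2)])
c=cap("wrist");cv2.imwrite("pics/w8.png",c["img"])
```

```text
t 18.77 F [ 1.4 -1.  -0.7] gap 0.0251
at [ 0.6276 -0.3093  0.1395] 2.33
(0.582, -0.12, 0.125, 2) -> [-3.79  1.45 19.1 ] turn 0.33 rows 4.7 0.0
(0.545, 0.06, 0.125, 2) -> [-3.07 -0.   18.12] turn 0 rows 4.4 0.0
(0.511, 0.223, 0.125, 2) -> [-2.83 -0.   16.41] turn 0 rows 4.0 0.0
(0.511, 0.223, 0.02, 2) -> [ 0.  10.5  0. ] turn 0 rows 2.5 0.0
```

View pics/w8.png

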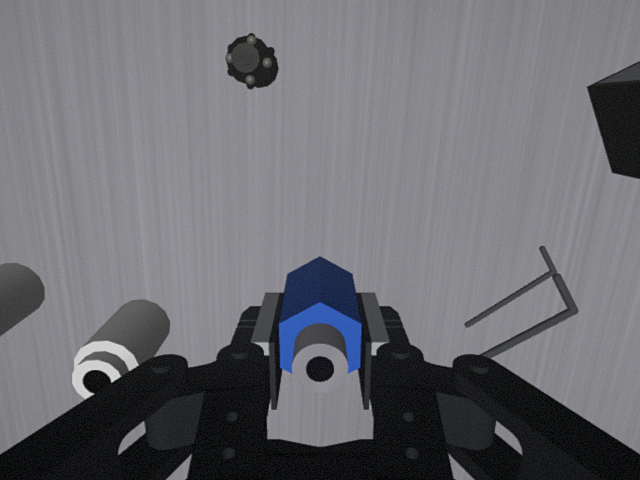

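Call:
apply_moves(steps=[[[-3.8,0,18.9,0,2],[-3.8,0,18.9,0,2],[-3.8,0,18.9,0,2],[-3.8,0,18.9,0,2],[-3.8,0,18.9,0,2]]])

```text
time: 19.23
ee_pos: [0.5768, -0.1141, 0.1294]
ee_rot: [-1.568, -0.034, 0.036]
contact_force: [0.6, 0.6, -2.2]
finger_gap: 0.0254
```

Call:
apply_moves(steps=[[[-3.1,0,18.1,0,2],[-3.1,0,18.1,0,2],[-3.1,0,18.1,0,2],[-3.1,0,18.1,0,2],[-3.1,0,18.1,0,2]]])

```text
time: 19.65
ee_pos: [0.5379, 0.0671, 0.1293]
ee_rot: [-1.567, -0.036, 0.039]
contact_force: [0.4, 0.2, -2.7]
finger_gap: 0.0251
```

Call:
apply_moves(steps=[[[-2.9,0,16.5,0,2],[-2.9,0,16.5,0,2],[-2.9,0,16.5,0,2],[-2.9,0,16.5,0,2],[-2.9,0,16.5,0,2]]])

```text
time: 20.07
ee_pos: [0.5007, 0.2344, 0.129]
ee_rot: [-1.566, -0.04, 0.043]
contact_force: [-0.4, 0.9, -1.5]
finger_gap: 0.0253
```

```bash
python3 -c "
from h import *
go([(.511,.223,.026,2)])"
```

```text
t 20.07 F [-0.4  0.9 -1.5] gap 0.0253
at [0.5007 0.2344 0.129 ] 3.03
(0.511, 0.223, 0.026, 2) -> [ 0.96 10.3  -1.19] turn 1.03 rows 2.5 0.1
```

Call:
apply_moves(steps=[[[0.7,0,-0.7,0,2],[0.7,3,-0.7,0,2],[0.7,6,-0.7,0,2],[0.7,9.6,-0.7,0,2],[0.7,9.6,-0.7,0,2]]])

```text
time: 20.48
ee_pos: [0.5084, 0.2152, 0.0288]
ee_rot: [-1.574, -0.026, 0.037]
contact_force: [-1.9, -0.6, -1.9]
finger_gap: 0.0251
```

Call:
apply_moves(steps=[[[0,0,0,0,2],[0,0,0,0,2],[0,0,0,0,2]]])

```text
time: 20.73
ee_pos: [0.5128, 0.2172, 0.0358]
ee_rot: [-1.569, -0.034, 0.03]
contact_force: [-0.4, -0.3, -1.9]
finger_gap: 0.0252
```

```bash
python3 -c "
from h import *
go([(.511,.223,.022,2)])"
```

```text
t 20.73 F [-0.4 -0.3 -1.9] gap 0.0252
at [0.5128 0.2172 0.0358] 2.32
(0.511, 0.223, 0.022, 2) -> [-0.16  1.38  0.58] turn 0.32 rows 0.4 0.0
```

Call:
apply_moves(steps=[[[-0.1,0.4,0.5,0,2],[-0.1,0.8,0.5,0,2],[-0.1,1.2,0.5,0,2],[-0.1,1.2,0.5,0,2],[-0.1,1.2,0.5,0,2]]])

```text
time: 21.15
ee_pos: [0.5104, 0.2228, 0.022]
ee_rot: [-1.57, -0.033, 0.032]
contact_force: [-0.5, 1.9, 1.7]
finger_gap: 0.0251
```

Call:
apply_moves(steps=[[[0,0.1,0,0,2],[0,0.2,0,0,2],[0,0.2,0,0,2],[0,0.2,0,0,2]]])

```text
time: 21.48
ee_pos: [0.5105, 0.2229, 0.0219]
ee_rot: [-1.568, -0.033, 0.032]
contact_force: [-6.9, 0.7, 29.0]
finger_gap: 0.025
```

Call:
apply_moves(steps=[[[0,-0.2,0,0,2],[0,-0.2,0,0,5],[0,-0.2,0,0,5],[0,-0.2,0,0,5],[0,-0.2,0,0,5]]])

```text
time: 21.9
ee_pos: [0.5102, 0.2221, 0.0215]
ee_rot: [-1.571, -0.032, 0.032]
contact_force: [0.1, -0.4, 0.6]
finger_gap: 0.0503
```

Call:
apply_moves(steps=[[[0,-4,0,0,5],[0,-8,0,0,5],[0,-12,0,0,5],[0,-15,0,0,5],[0,-15,0,0,5]]])

```text
time: 22.32
ee_pos: [0.5132, 0.2228, 0.1775]
ee_rot: [-1.567, -0.038, 0.026]
contact_force: [0.1, -0.3, 0.1]
finger_gap: 0.0501
```

Call:
apply_moves(steps=[[[0,0,-19,0,5],[0,0,-19,0,5],[0,0,-19,0,5],[0,0,-19,0,5],[0,0,-19,0,5]]])

```text
time: 22.73
ee_pos: [0.5176, 0.0273, 0.1719]
ee_rot: [-1.573, -0.029, 0.029]
contact_force: [0.1, -0.6, 0.9]
finger_gap: 0.0502
```

Run:
```python
from h import *
np.set_printoptions(precision=4,suppress=True)
go([])
for n in("top","scene"):
    c=cap(n);P=c["P"];z=P[...,2]
    cv2.imwrite(f"pics/{n}9.png",c["img"])
    m=(z>.03)&(z<.12)&(P[...,0]>.25)&(P[...,0]<.75)&(P[...,1]>-.55)&(P[...,1]<.45)
    for b,a,ce in blobs(m,15):
        zz=z[b]; h=np.percentile(zz,95); q=P[b][zz>h-.005]
        print(n,a,ce.round(),"h",h.round(4),"mid",(q.min(0)+q.max(0))[:2]/2)
I=[cv2.imread(f"pics/{n}9.png") for n in("top","scene")]
cv2.imwrite("pics/c9.png",np.hstack([cv2.resize(I[0][170:280,130:250],(436,400)),cv2.resize(I[1][270:440,340:540],(360,400))]))
```

```text
t 22.73 F [ 0.1 -0.6  0.9] gap 0.0502
at [0.5176 0.0273 0.1719] 2.12
top 190 [169. 199.] h 0.0612 mid [0.6076 0.2901]
top 130 [341. 206.] h 0.0633 mid [ 0.5882 -0.0762]
top 120 [407. 206.] h 0.0579 mid [ 0.589  -0.2146]
top 133 [161. 238.] h 0.0618 mid [0.524  0.3039]
top 366 [495. 244.] h 0.0731 mid [ 0.5046 -0.3919]
top 360 [485. 286.] h 0.0732 mid [ 0.419 -0.367]
scene 308 [267. 156.] h 0.0683 mid [ 0.4184 -0.3646]
scene 328 [230. 163.] h 0.068 mid [ 0.5047 -0.3883]
scene 154 [243. 213.] h 0.053 mid [ 0.5894 -0.2122]
scene 232 [286. 244.] h 0.0586 mid [ 0.5884 -0.0722]
scene 338 [444. 315.] h 0.0585 mid [0.5107 0.2273]
scene 386 [400. 334.] h 0.063 mid [0.5967 0.2118]
scene 332 [483. 349.] h 0.0586 mid [0.5243 0.3071]
scene 495 [439. 373.] h 0.0571 mid [0.6071 0.2932]
```

View pics/c9.png

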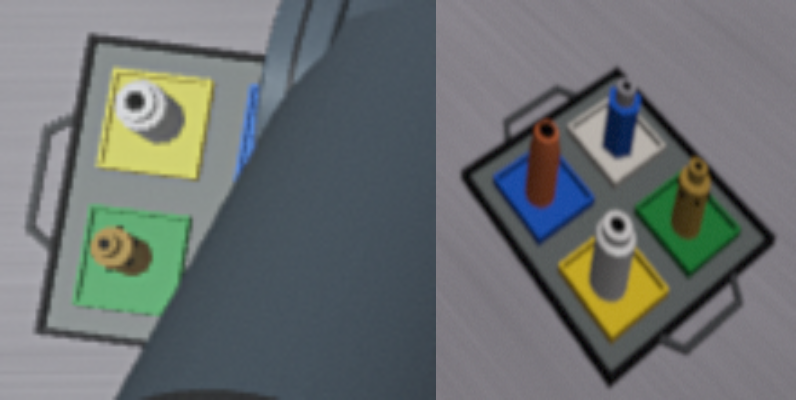

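```bash
python3 -c "
from bench import job
print(job.sign_off())"
```

```text
the job is handed in; nothing more can be done
None
```

I packed the tray in the order you gave: copper nozzle in blue, brass diffuser in green, the smallest white insulator in yellow, and the hexagonal adapter in white (gripped on its flats). I handed the job in at about 23 s of the 99 s allowed.

**Final checks (scene camera):**
- All four parts stand upright inside their pocket walls. Their tops measured 63, 58.6, 57.1 and 58.5 mm, within 1 mm of part height plus the 4.5 mm floor.
- Each part's top is within about 5 mm of its pocket centre; the walls leave at least 13 mm.
- The two spent parts and the two larger white insulators are where they were, within 1–2 mm.
- The arm was clear of everything, and the wrist force read about 1 N.

**Problems and disagreements:**
- **Camera offset:** the wrist camera read x about 3–4 mm lower than the fixed cameras, and the top camera read heights about 5 mm high. Both were well inside the pocket clearances.
- **Top view partly blocked:** at the end the arm hid the white pocket and most of the blue one from the top camera. The adapter was therefore checked only from the scene camera. The nozzle was also seen standing in its pocket in earlier top views.
- **Forces:** the highest wrist reading I saw was 29 N, while pressing the adapter down. I backed off before letting go.

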